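# Start the laser at the wide driver's key switch

## Task

Two laser drivers stand fixed on the optical table, a wide one and a narrow one, each with a key standing in a switch on its top panel, turned off. Start the wide driver: turn its key clockwise past run, all the way to start, then let go so that it springs back to run and stays there. Leave the narrow driver's key off.

Things in the scene. Friction and masses are not known exactly. Their poses are not given: they have to be found in the camera images.
- laser_key_grip (a point): Centre of the black bow (grip) of the key on the wide driver: an upright slab 30 mm wide, 9 mm thick, 32 mm high, its middle 32 mm above the driver's top and 92 mm above the table, on the vertical turning axis. Turns with the key: x along the 30 mm width, y across the 9 mm thickness (grip the two flat faces), z up. A white line on the bow's top marks its pointing end (-x).
- laser_key (a joint): Angle of the wide driver's key, rad, growing clockwise seen from above. Off: 0 to 0.12 (as found); run: about 0.73 (42 deg); start: up to the hard stop at 1.31 (75 deg). From off to run it stays where it is left; beyond run a spring turns it back to run within about half a second of letting go. It takes up to 0.15 N m; a grip of 25 to 40 N turns it.
- wide_driver: The wide driver, fixed: grey box 160 mm deep (x), 220 mm wide (y), 60 mm high, aluminium top; origin under its centre. Key axis at x -25, y -55 mm; key points to -x when off. Lock ring 32 mm across, 5 mm high; two round dials 26 mm across, 12 mm high, the nearer 85 mm to the key's +y side; flat display. Three black ticks round the lock: off, run, start (the longest).
- pump_key (a joint): Angle of the other, like key, on the narrow driver (fixed grey box 160 mm deep, 120 mm wide, 60 mm high, one round dial behind the key), rad, clockwise from above; off is 0 to 0.12, as found. Not to be turned. The two drivers stand side by side about 0.4 m apart, in either order.
Mind the look-alikes: they are no part of the job. What is shaped like the part that bears pump_key but pink is not meant.

How it is judged:
By the outcome, as a careful person would: the job done as asked, in the order asked, and still so for the second after the job is handed in, with the robot touching nothing.
It also fails if it takes over 38 s, if anything falls off the work surface, if the arm or the gripper's body presses on something with over 40 N, if the wrist force passes 120 N, or if a joint passes its speed limit or range.

## Robot

A 6-joint arm with a two-finger parallel gripper is mounted at the origin on the work surface. World frame = base frame: x ahead of the robot, y to its left, z up, the work surface at z = 0. Lengths are in mm, angles in rad, forces in N, time in s.
With the tool pointing down it reaches from about 400 to 925 mm from the base axis. Payload 12.5 kg.
Tool frame: the origin (TCP) lies where the fingers leave the gripper's body, on its centre line; the fingertips stand 78 mm ahead of it and the grasp point (between the pads) lies 59 mm ahead of it (env.tip_extent is the distance from the TCP to the fingertips, in mm); z points along the fingers, y is the direction in which the jaws open and shut (so a half turn about z gives the same grasp; the last joint's range is limited). The gripper opens to 95 mm and grips with 3 to 60 N. Pads are 20 mm wide; open, the fingers measure 119 mm over their backs; the gripper's body (75 mm by 180 mm) begins 59 mm behind the grasp point.
Start: joints at [1.029, 0.491, 1.559, -0, 1.092, -0.106], TCP at [263.817, 566.602, 292.261] pointing down, gripper open.
Joint ranges: [-3.1, 3.1], [-0.84, 2.19], [0.05, 2.79], [-1.13, 4.28], [0.06, 2.93], [-2.69, 2.69]. Speed limits (rad/s): [2.22, 2.22, 2.79, 3.14, 3.14, 3.14].

## Interface

Orientations are given as [roll, pitch, yaw] about the fixed x, y, z axes, in that order (R = Rz(yaw) Ry(pitch) Rx(roll)).
In Python, from cell import env gives the robot as it stands. The module is installed in compiled form; this text tells all that it offers.
- The arm moves only by the tool play_rows, never from a script. Its argument "targets" is a list of rows, each an object with "linear": the shift along the tool's x, y, z in mm, a list of three; "turn": the turn about the tool's z in rad. A call has 1 to 20 rows; each row is the pose to reach, as a shift and turn from the pose commanded when the call began, along the tool's axes at that moment; what a row does not reach only later rows make up. A row lasts 1/8 s, in which the tool goes at most 62.5 mm and 10.7 degrees, less where a joint would pass 70% of its speed; a pose out of reach is approached as far as the arm can. A call with a gripper value outside its range is refused whole. "hand" is the finger opening in mm, from 0 to 95.1, set as the call begins (left out, the last holds). The fingers move at their own pace and stop on an object; the grip force is fixed at half the most. Time passes only in rows, so rows that repeat a pose let the fingers close. It gives the time, the measured TCP pose, the force and the opening at its end, in the units of the state.
- env.state(): the state, without advancing time (a new reading comes with each control period).
- env.read_camera(name): name is "side" or "top" or "wrist"; returns (picture, depth): 420x560x3 uint8, red, green, blue; 420x560 float32, mm along the optical axis (not along the pixel's ray), 0 where there is no reading.
- env.camera_params(name): a dict with "fx", "fy", "cx", "cy" (pixels), "k1" (the pictures are not rectified: a ray, as slopes to the right and down, at radius r is drawn at 1 + k1 r^2 times it, then the intrinsics apply), "R" (3x3) and "t" (3): a world point X has camera coordinates R X + t. Camera axes: x right, y down, z forward; pixel columns grow to the right and rows downward; lengths in mm; the calibration is good to about 2 mm. A picture is of the moment at which its call begins: read the wrist's pose just before it. camera_params takes no time and is no camera call; for the wrist camera it gives the pose at the moment of the call.
- env.job_done(): hands the job in, once; it reports no verdict.
The state is a dict: "t": time; "joints": joint angles; "qvel": joint speeds; "tau": joint torques, N m; "eef_pos": TCP position; "tcp_rot": TCP orientation; "ft_force": force on the tool from outside, world axes, zero at the start; "moment": the same for the moment, N m; "opening": opening from 0.0 (shut) to 1.0 (fully open).
Only numpy, scipy, OpenCV 4.12 (cv2) and the standard library are available. Lean on these libraries where they do the work, as an engineer would, in place of code of your own. Each camera call takes 0.05 s, during which the arm holds its last target.

## Working session

There is one attempt and no reset: what is moved stays moved. The work goes in short steps, Python scripts to look and compute and a tool call to move; the robot and the scene stay as the last step left them, time stands still between calls to the robot, and variables do not carry over. Pictures are saved under pics/ and viewed, and the job is handed in when it is done.

Besides the shell and the picture viewer there is one more tool, called after "Request:" as a command line: name --argument value ..., lists and objects as JSON in quotes. play_rows: Moves the arm, as the interface text tells. Its arguments: {"type":"object","properties":{"targets":{"type":"array","items":{"type":"object","properties":{"linear":{"type":"array","items":{"type":"number"}},"turn":{"type":"number"}}}},"hand":{"type":"number"}},"required":["targets"]}

```bash
mkdir -p pics; python3 - <<'E'
from cell import env
import cv2,numpy as np
s=env.state();print(s)
for n in ["top","side"]:
    p,d=env.read_camera(n);cv2.imwrite(f"pics/{n}0.png",p[:,:,::-1]);np.savez(f"{n}0.npz",p=p,d=d)
    print(n,env.camera_params(n))
E
```

```text
{'t': 0.0, 'joints': array([ 1.02939532e+00,  4.91539290e-01,  1.55946289e+00,  2.18008498e-05,
        1.09166535e+00, -1.05629647e-01]), 'qvel': array([-0.00075591, -0.00111979,  0.00018551,  0.00057988,  0.00103245,
        0.00049109]), 'tau': array([-3.85728592e-03, -6.12636995e+01, -2.58179176e+01,  6.90784352e-02,
        4.82687261e-02, -9.91495517e-05]), 'eef_pos': array([263.72932914, 566.45733247, 291.66966076]), 'tcp_rot': array([-3.14052581e+00, -1.32554664e-04,  2.70581116e+00]), 'ft_force': array([ 0.07080316, -0.30676938,  0.47322344]), 'moment': array([-0.0208741 ,  0.05811974,  0.06046866]), 'opening': 0.9987774723208496}
top {'fx': 394.63283364182706, 'fy': 394.63283364182706, 'cx': 283.81564706057844, 'cy': 216.26201666211293, 'k1': -0.10524203683025841, 'R': array([[ 0.01230076, -0.999915  ,  0.00432295],
       [-0.99981591, -0.01236297, -0.0146733 ],
       [ 0.0147255 , -0.00414166, -0.999883  ]]), 't': array([-27.55287913, 454.76170148, 773.81186685])}
side {'fx': 466.0892397903198, 'fy': 466.0892397903198, 'cx': 283.94481407239505, 'cy': 208.14247603592398, 'k1': -0.005956731756920548, 'R': array([[ 0.80831628, -0.58864304,  0.01114249],
       [-0.37045322, -0.52322847, -0.767461  ],
       [ 0.45759065,  0.61622345, -0.6409988 ]]), 't': array([-399.54245137,  221.10155395,  789.81801864])}
```

View pics/top0.png

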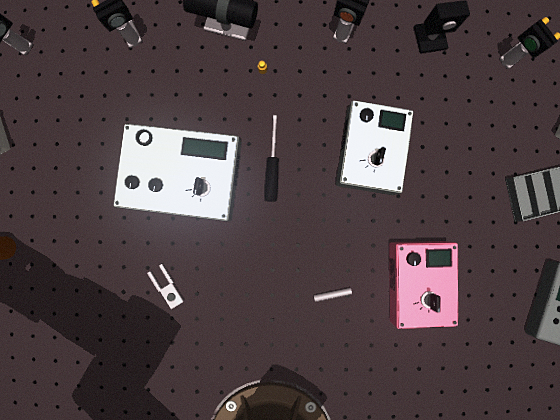

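View pics/side0.png

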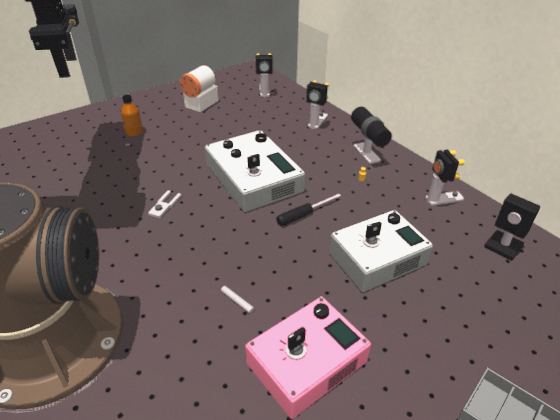

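```bash
cat > h.py <<'E'
import cv2,numpy as np
def ray_plane(c,uv,z):
    K=np.array([[c['fx'],0,c['cx']],[0,c['fy'],c['cy']],[0,0,1]])
    u=cv2.undistortPoints(np.array(uv,float).reshape(-1,1,2),K,np.array([c['k1'],0,0,0,0])).reshape(-1,2)
    d=np.c_[u,np.ones(len(u))]@c['R']; o=-c['R'].T@c['t']
    return o+d*((z-o[2])/d[:,2])[:,None]
def proj(c,X):
    K=np.array([[c['fx'],0,c['cx']],[0,c['fy'],c['cy']],[0,0,1]])
    return cv2.projectPoints(np.array(X,float).reshape(-1,1,3),cv2.Rodrigues(c['R'])[0],np.array(c['t']),K,np.array([c['k1'],0,0,0,0]))[0].reshape(-1,2)
E
python3 - <<'E'
from cell import env
from h import *
c=env.camera_params("top");z=np.load("top0.npz");p=z['p'];d=z['d']
m=(p.min(2)>150).astype(np.uint8)
m[:, 245:]=0;m[:110]=0;m[225:]=0
cn=max(cv2.findContours(m,0,2)[0],key=cv2.contourArea)
w=ray_plane(c,cn[:,0,:],60)[:,:2].astype(np.float32)
r=cv2.minAreaRect(w);print(r)
b=cv2.boxPoints(r);print(b)
# long side = box y direction
e=[b[1]-b[0],b[2]-b[1]];L=max(e,key=np.linalg.norm);y=L/np.linalg.norm(L)
if y[1]<0:y=-y
x=np.array([y[1],-y[0]]);C=np.array(r[0])
print("yaw",np.arctan2(x[1],x[0]))
k=C-25*x-55*y;print("key pred",k,np.hypot(*k))
print("px grip",proj(c,[[*k,92],[*k,108],[*k,60]]))
# depth points of bow top
u=np.arange(180,225);v=np.arange(165,210)
U,V=np.meshgrid(u,v);D=d[V,U]
K=np.array([[c['fx'],0,c['cx']],[0,c['fy'],c['cy']],[0,0,1]])
q=cv2.undistortPoints(np.c_[U.ravel(),V.ravel()].astype(float).reshape(-1,1,2),K,np.array([c['k1'],0,0,0,0])).reshape(-1,2)
P=(np.c_[q,np.ones(len(q))]*D.reshape(-1,1)-c['t'])@c['R']
t=P[(P[:,2]>102)&(P[:,2]<114)]
print(len(t),t.mean(0),cv2.minAreaRect(t[:,:2].astype(np.float32)))
cv2.imwrite("pics/topz.png",cv2.resize(p[110:230,105:245,::-1],None,fx=5,fy=5,interpolation=2))
E
```

```text
((535.3494873046875, 181.1549072265625), (214.5560760498047, 155.9775848388672), 83.94412994384766)
[[446.47827   82.70321 ]
 [601.58545   66.247856]
 [624.2207   279.6066  ]
 [469.11353  296.06195 ]]
yaw -0.10569477
key pred [504.68660545 129.09928632] 520.9368440146461
px grip [[198.32861397 186.19023234]
 [196.35982371 185.34656923]
 [202.00830019 187.76693018]]
92 [504.49552481 129.10081399 106.43312   ] ((504.7575988769531, 129.79859924316406), (9.140036582946777, 29.75309181213379), 82.04027557373047)
```

View pics/topz.png

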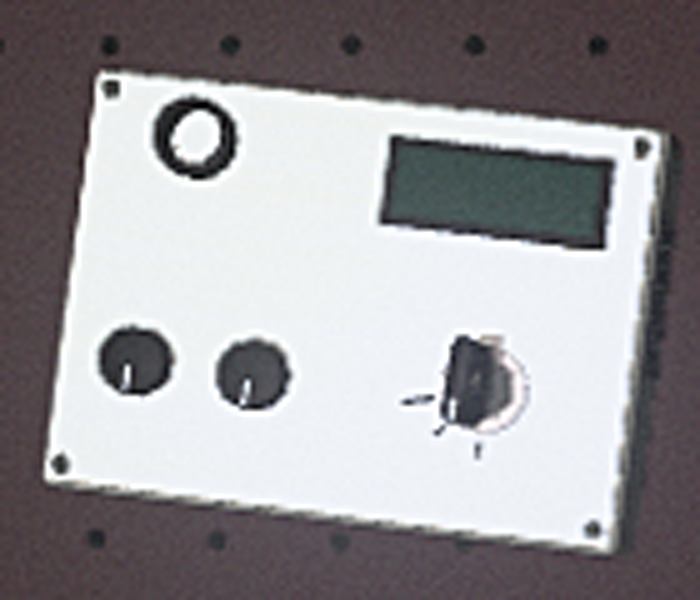

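Request:
play_rows --targets '[{"linear": [-20, -15, 0], "turn": -0.02}, {"linear": [-60, -44, 0], "turn": -0.05}, {"linear": [-100, -73, 0], "turn": -0.08}, {"linear": [-140, -102, 0], "turn": -0.11}, {"linear": [-180, -132, 0], "turn": -0.14}, {"linear": [-220, -161, 5], "turn": -0.17}, {"linear": [-260, -190, 10], "turn": -0.2}, {"linear": [-300, -220, 20], "turn": -0.23}, {"linear": [-340, -249, 30], "turn": -0.26}, {"linear": [-375, -274, 40], "turn": -0.29}, {"linear": [-395, -289, 40], "turn": -0.305}, {"linear": [-402.8, -294.8, 40], "turn": -0.305}, {"linear": [-402.8, -294.8, 40], "turn": -0.305}, {"linear": [-402.8, -294.8, 40], "turn": -0.305}, {"linear": [-402.8, -294.8, 40], "turn": -0.305}]'

```text
t: 1.98
eef_pos: [504.2, 130.1, 252.4]
tcp_rot: [3.141, 0.0, 3.012]
ft_force: [0.0, 0.2, -0.7]
opening: 1.001
```

```bash
python3 - <<'E'
from cell import env
from h import *
s=env.state();print(s['t'],s['eef_pos'],s['tcp_rot'],s['joints'])
c=env.camera_params("wrist");p,d=env.read_camera("wrist")
np.savez("w1.npz",p=p,d=d);cv2.imwrite("pics/w1.png",p[:,:,::-1]);print(c)
v,u=np.mgrid[0:420,0:560]
K=np.array([[c['fx'],0,c['cx']],[0,c['fy'],c['cy']],[0,0,1]])
q=cv2.undistortPoints(np.c_[u.ravel(),v.ravel()].astype(float).reshape(-1,1,2),K,np.array([c['k1'],0,0,0,0])).reshape(-1,2)
P=(np.c_[q,np.ones(len(q))]*d.reshape(-1,1)-c['t'])@c['R']
t=P[(P[:,2]>102)&(P[:,2]<114)&(np.hypot(P[:,0]-504.6,P[:,1]-129.3)<35)]
print(len(t))
if len(t):print(t.mean(0),cv2.minAreaRect(t[:,:2].astype(np.float32)))
E
```

```text
1.975 [504.17460954 130.10298291 252.37536418] [3.14140993e+00 1.66603940e-04 3.01188348e+00] [ 1.25588345e-01  3.92260255e-01  1.85970717e+00  1.73456536e-04
  8.89417888e-01 -1.31560806e+00]
{'fx': 346.02168693159524, 'fy': 346.02168693159524, 'cx': 275.3788887431446, 'cy': 209.4017227704174, 'k1': 0.0247610726036883, 'R': array([[ 1.28905779e-01,  9.91656775e-01, -3.75896694e-04],
       [ 9.61881053e-01, -1.24943015e-01,  2.43257234e-01],
       [ 2.41180719e-01, -3.17188313e-02, -9.69961740e-01]]), 't': array([-193.3664562 , -487.39276686,  232.86458913])}
492
[505.4538477  129.55770683 106.8444528 ] ((506.7646789550781, 129.2554473876953), (9.44202709197998, 30.491540908813477), 82.94239807128906)
```

View pics/w1.png

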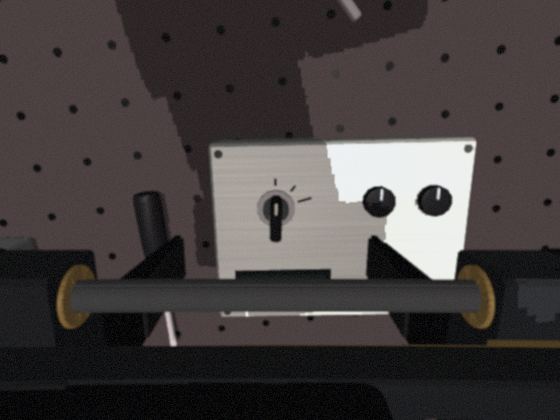

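Request:
play_rows --targets '[{"linear": [-1, -0.7, 10], "turn": 0}, {"linear": [-1, -0.7, 25], "turn": 0}, {"linear": [-1, -0.7, 40], "turn": 0}, {"linear": [-1, -0.7, 55], "turn": 0}, {"linear": [-1, -0.7, 70], "turn": 0}, {"linear": [-1, -0.7, 82], "turn": 0}, {"linear": [-1, -0.7, 92], "turn": 0}, {"linear": [-1, -0.7, 99], "turn": 0}, {"linear": [-1, -0.7, 99], "turn": 0}, {"linear": [-1, -0.7, 99], "turn": 0}]' --hand 60

```text
t: 3.28
eef_pos: [505.6, 128.5, 153.5]
tcp_rot: [3.141, 0.001, 3.011]
ft_force: [-0.1, 0.3, -0.3]
opening: 0.632
```

Request:
play_rows --targets '[{"linear": [0, 0, 0], "turn": 0}, {"linear": [0, 0, 0], "turn": 0}, {"linear": [0, 0, 0], "turn": 0}, {"linear": [0, 0, 0], "turn": 0}, {"linear": [0, 0, 0], "turn": 0}, {"linear": [0, 0, 0], "turn": 0}, {"linear": [0, 0, 0], "turn": 0}, {"linear": [0, 0, 0], "turn": 0}]' --hand 0

```text
t: 4.28
eef_pos: [505.5, 129.7, 153.3]
tcp_rot: [3.14, 0.001, 3.01]
ft_force: [-0.1, 12.4, -0.9]
opening: 0.095
```

Request:
play_rows --targets '[{"linear": [0.2, 1.2, 0], "turn": 0}, {"linear": [0.2, 1.2, 0], "turn": 0.06}, {"linear": [0.2, 1.2, 0], "turn": 0.14}, {"linear": [0.2, 1.2, 0], "turn": 0.24}, {"linear": [0.2, 1.2, 0], "turn": 0.34}, {"linear": [0.2, 1.2, 0], "turn": 0.44}, {"linear": [0.2, 1.2, 0], "turn": 0.54}, {"linear": [0.2, 1.2, 0], "turn": 0.62}, {"linear": [0.2, 1.2, 0], "turn": 0.7}, {"linear": [0.2, 1.2, 0], "turn": 0.7}]'

```text
t: 5.52
eef_pos: [505.6, 130.0, 153.3]
tcp_rot: [3.141, 0.0, 2.311]
ft_force: [1.7, 4.9, -1.2]
opening: 0.096
```

```bash
python3 - <<'E'
from cell import env
s=env.state();print(s)
E
```

```text
{'t': 5.525, 'joints': array([ 1.24997060e-01,  5.40251478e-01,  1.94719858e+00,  7.69639064e-04,
        6.53373944e-01, -6.15793790e-01]), 'qvel': array([ 0.00035488,  0.00011739, -0.00105272,  0.00076597, -0.00134455,
       -0.03759788]), 'tau': array([ -2.52027735, -54.98494506, -15.10288775,  -0.7943343 ,
         0.58381302,   0.64509295]), 'eef_pos': array([505.58546602, 130.03769328, 153.27895829]), 'tcp_rot': array([3.14069481e+00, 6.16093909e-05, 2.31097621e+00]), 'ft_force': array([ 1.67005934,  4.86565545, -1.17008991]), 'moment': array([ 0.94956062, -0.15105693, -0.0165342 ]), 'opening': 0.09552735585905624}
```

Request:
play_rows --targets '[{"linear": [0, 0, 0], "turn": 0.08}, {"linear": [0, 0, 0], "turn": 0.18}, {"linear": [0, 0, 0], "turn": 0.28}, {"linear": [0, 0, 0], "turn": 0.38}, {"linear": [0, 0, 0], "turn": 0.46}, {"linear": [0, 0, 0], "turn": 0.52}, {"linear": [0, 0, 0], "turn": 0.55}, {"linear": [0, 0, 0], "turn": 0.55}]'

```text
t: 6.52
eef_pos: [505.7, 130.1, 153.3]
tcp_rot: [3.141, -0.0, 1.762]
ft_force: [2.3, 6.0, -1.5]
opening: 0.092
```

```bash
python3 - <<'E'
from cell import env
from h import *
s=env.state();print(s['joints'],s['tau'],s['eef_pos'],s['tcp_rot'],s['ft_force'],s['moment'])
for n in["top","side"]:
    p,d=env.read_camera(n);cv2.imwrite(f"pics/{n}2.png",p[:,:,::-1])
E
```

```text
[ 1.25053321e-01  5.40323156e-01  1.94702137e+00  8.35022033e-04
  6.53193168e-01 -6.69006809e-02] [ -2.73913041 -55.2283144  -14.86565262  -0.80543038   0.69369245
   0.25209225] [505.70506039 130.08985015 153.28016115] [ 3.14050625e+00 -4.36513047e-04  1.76208770e+00] [ 2.26808273  6.01216677 -1.45348158] [ 0.99282594 -0.27309539  0.02999067]
```

View pics/side2.png

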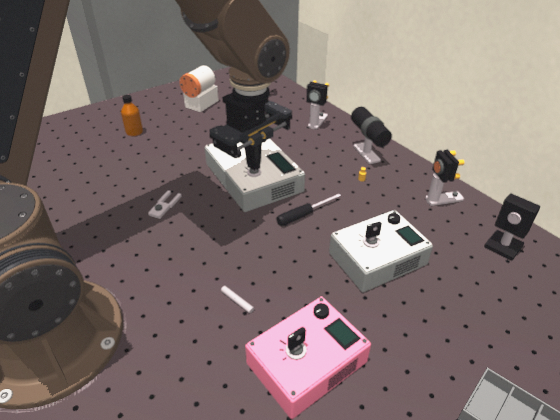

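Request:
play_rows --targets '[{"linear": [0, 0, 0], "turn": 0.03}, {"linear": [0, 0, 0], "turn": 0.05}, {"linear": [0, 0, 0], "turn": 0.05}, {"linear": [0, 0, 0], "turn": 0.05}]'

```text
t: 7.12
eef_pos: [505.7, 130.1, 153.3]
tcp_rot: [3.14, -0.0, 1.713]
ft_force: [1.9, 5.1, -2.7]
opening: 0.097
```

```bash
python3 - <<'E'
from cell import env
s=env.state();print(s['tau'],s['tcp_rot'],s['ft_force'],s['moment'])
E
```

```text
[ -3.22531767 -55.26238203 -14.83874381  -0.55795837   0.70654945
   0.43455848] [ 3.14045525e+00 -3.34563855e-04  1.71326005e+00] [ 1.93270944  5.12244268 -2.70626934] [ 1.0811157  -0.25844147  0.43354048]
```

Request:
play_rows --targets '[{"linear": [0, 0, 0], "turn": 0}, {"linear": [0, 0, 0], "turn": 0}, {"linear": [0, 0, 0], "turn": 0}, {"linear": [0, 0, 0], "turn": 0}, {"linear": [0, 0, 0], "turn": 0}, {"linear": [0, 0, 0], "turn": 0}, {"linear": [0, 0, 0], "turn": 0}, {"linear": [0, 0, 0], "turn": 0}, {"linear": [0, 0, 0], "turn": 0}, {"linear": [0, 0, 0], "turn": 0}]' --hand 70

```text
t: 8.38
eef_pos: [505.4, 129.7, 153.2]
tcp_rot: [3.142, -0.0, 1.711]
ft_force: [0.0, -0.8, 0.3]
opening: 0.738
```

Request:
play_rows --targets '[{"linear": [0, 0, -8], "turn": 0}, {"linear": [0, 0, -20], "turn": 0}, {"linear": [0, 0, -35], "turn": 0}, {"linear": [0, 0, -55], "turn": 0}, {"linear": [0, 0, -75], "turn": 0}, {"linear": [0, 0, -95], "turn": 0}, {"linear": [0, 0, -110], "turn": 0}, {"linear": [0, 0, -110], "turn": 0}, {"linear": [0, 0, -110], "turn": 0}]'

```text
t: 9.5
eef_pos: [505.2, 129.7, 262.9]
tcp_rot: [-3.141, -0.0, 1.711]
ft_force: [0.1, 0.4, -0.8]
opening: 0.738
```

```bash
python3 - <<'E'
from cell import env
from h import *
s=env.state();print(s['t'],s['eef_pos'],s['tcp_rot'],s['ft_force'])
c=env.camera_params("wrist");p,d=env.read_camera("wrist")
cv2.imwrite("pics/w3.png",p[:,:,::-1])
v,u=np.mgrid[0:420,0:560]
K=np.array([[c['fx'],0,c['cx']],[0,c['fy'],c['cy']],[0,0,1]])
q=cv2.undistortPoints(np.c_[u.ravel(),v.ravel()].astype(float).reshape(-1,1,2),K,np.array([c['k1'],0,0,0,0])).reshape(-1,2)
P=(np.c_[q,np.ones(len(q))]*d.reshape(-1,1)-c['t'])@c['R']
t=P[(P[:,2]>102)&(P[:,2]<114)&(np.hypot(P[:,0]-504.6,P[:,1]-129.3)<35)]
r=cv2.minAreaRect(t[:,:2].astype(np.float32));print(t.mean(0),r)
e=np.linalg.eigh(np.cov(t[:,:2].T))[1][:,1];e*=np.sign(e[0]);print("bow yaw",np.arctan2(e[1],e[0]),"key",-0.106-np.arctan2(e[1],e[0]))
p,d=env.read_camera("side");cv2.imwrite("pics/s3.png",p[:,:,::-1])
E
```

```text
9.5 [505.16007855 129.68051493 262.8592412 ] [-3.14106238e+00 -6.94349881e-05  1.71082863e+00] [ 0.08383773  0.42841051 -0.76917051]
[506.57376602 130.16824874 106.84765756] ((506.99139404296875, 129.3795623779297), (9.509357452392578, 30.054243087768555), 40.52244186401367)
bow yaw -0.8437703635156456 key 0.7377703635156456
```

View pics/w3.png

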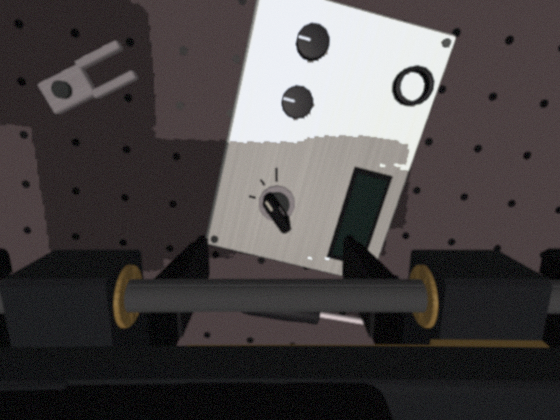

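View pics/s3.png

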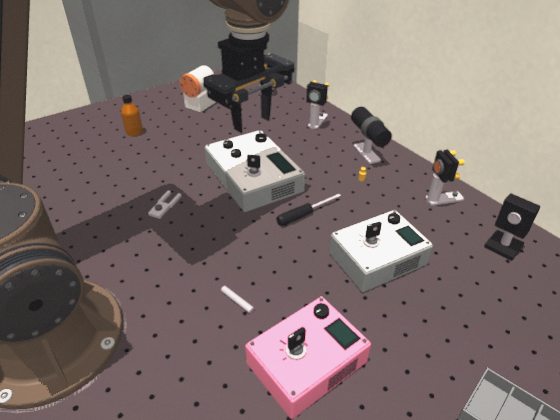

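The wrist view shows the key at (275,210) pointing at the middle tick, which is run, and measures 0.738 rad. In the side view the arm is clear of everything and the narrow driver's key at (373,231) looks unchanged.

```bash
python3 - <<'E'
from cell import env
print(env.job_done(),env.state()['t'])
E
```

```text
the job is handed in; nothing more can be done
the job is handed in; nothing more can be done
```

The wide driver is started, and the job was handed in about 9.6 s into the 38 s allowed. I gripped its key on the two flat faces and turned it clockwise through run to the hard stop. There the wrist moment about the vertical jumped from 0.03 to 0.43 N m, well above the 0.15 N m the key takes to turn. I then opened the fingers, waited 1.25 s and moved straight up.

- **Wide driver's key:** after release the wrist camera showed it at the run tick. The measured angle was 0.738 rad, against about 0.73 for run.
- **Narrow driver:** I never went near it, and its key looks unchanged in the side view. I checked that by eye only and did not measure its angle.
- **Contact forces:** the largest wrist force I saw was about 12 N, when the fingers closed a little off-centre. I corrected that before turning. At the end the arm was clear of everything, with force near zero.

No check failed or disagreed. The two camera measurements of the key's position agreed to about 2 mm.

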